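# Swing a housing home on its assembly fixture and clamp it

## Robot

A 7-joint arm with a two-finger parallel gripper is mounted at the origin on the work surface. World frame = base frame: x ahead of the robot, y to its left, z up, the work surface at z = 0. Lengths are in m, angles in rad, forces in N, time in s.
With the tool pointing down it reaches from about 0.425 to 0.875 m from the base axis. Payload 4.7 kg.
Tool frame: the origin (TCP) lies between the finger pads; the fingertips stand 14 mm ahead of it and the grasp point (between the pads) lies 5 mm behind it; z points along the fingers, y is the line along which they close (so a half turn about z gives the same grasp; the last joint's range is limited). The gripper opens to 87 mm and grips with 3 to 60 N. Pads are 19 mm wide; open, the fingers measure 117 mm over their backs; the gripper's body (75 mm by 190 mm) begins 51 mm behind the grasp point.
Start: joints at [1.256, 0.321, -0.07, 1.45, 0.023, 1.371, -0.057], TCP at [0.21, -0.615, 0.237] pointing down, gripper open.
Joint ranges: [-2.86, 2.86], [-0.3, 2.09], [-1.38, 1.24], [0.06, 2.45], [-1.56, 4.7], [0.09, 2.05], [-2.69, 2.69]. Speed limits (rad/s): [2.57, 2.57, 3.14, 3.14, 3.14, 3.14, 3.14].

## Interface

Orientations are given as a rotation vector (axis times angle).
In Python, from bench import get_state, get_image, camera_params, close_job gives the robot as it stands. The module is installed in compiled form; this text tells all that it offers.
- The arm moves only by the tool arm_command, never from a script. Its argument "motion" is a list of rows, each a list of 5 numbers: the finger opening in mm, from 0 to 87, then the shift along the tool's x, y, z in mm, then the turn about the tool's z in degrees. In form: [[gripper, x, y, z, spin], ...]. A call has 1 to 5 rows; each row is the pose to reach, as a shift and turn from the pose commanded when the call began, along the tool's axes at that moment; what a row does not reach only later rows make up. A row lasts 1/12 s, in which the tool goes at most 41.7 mm and 7.16 degrees, less where a joint would pass 70% of its speed; a pose out of reach is approached as far as the arm can. A call with a gripper value outside its range is refused whole. The fingers move at their own pace and stop on an object; "newtons" is the grip in N (left out, the last holds). Time passes only in rows, so rows that repeat a pose let the fingers close. It gives the time, the measured TCP pose, the force, the opening and the grip force at its end, in the units of the state.
- get_state(): the state, without advancing time (a new reading comes with each control period).
- get_image(name): name is "side" or "top"; returns (picture, depth): 420x560x3 uint8, red, green, blue; 420x560 float32, m along the optical axis (not along the pixel's ray), 0 where there is no reading.
- camera_params(name): a dict with "intrinsics" (3x3 intrinsics, pixels), "extrinsics" (4x4, takes a point from camera to world coordinates). Camera axes: x right, y down, z forward; pixel columns grow to the right and rows downward; lengths in m; the calibration is good to about 2 mm. A picture is of the moment at which its call begins. camera_params takes no time and is no camera call.
- close_job(): hands the job in; it is judged then, once.
The state is a dict: "time": time; "joint_positions": joint angles; "qd": joint speeds; "joint_torque": joint torques, N m; "position": TCP position; "tool_rot": TCP orientation; "ft_force": force on the tool from outside, world axes, zero at the start; "torque": the same for the moment, N m; "grip_width": opening from 0.0 (shut) to 1.0 (fully open); "grip_force": force on a finger pad.
Only numpy, scipy, OpenCV 4.12 (cv2) and the standard library are available. Lean on these libraries where they do the work, as an engineer would, in place of code of your own. Each camera call takes 0.05 s, during which the arm holds its last target. There are 200 camera calls.

## Task

The black housing lies loose on the fixture with its ear over the locating pin. Ease its free end round under the magnifier until the housing lies tight against the blue stop block, still flat on the plate and on its pin, then throw the red toggle-clamp handle right down so that the clamp holds it. Do not ram the housing, do not knock the magnifier, and leave the other things on the bench where they are.

Things in the scene. Friction and masses are not known exactly. Their poses are not given: they have to be found in the camera images.
- fixture: assembly fixture, fixed: a wooden board 205 x 340 x 18 mm with an aluminium plate on top whose face is 30 mm above the table. Origin on the table under the axis of the locating pin; its z is up. In its frame the plate reaches from x = -130 to +60 and y = +32 to -292; the home line of the housing runs from the pin along -y.
- pin (a point): foot of the steel locating pin on the plate's face (z = 30 mm): pin 10 mm thick, 20 mm tall
- stop (a point): middle of the contact face of the blue stop block (26 x 34 x 26 mm, fixed), in the fixture's frame at x = +20, y = -140, 13 mm above the plate; the face looks to the fixture's -x
- housing: black ribbed housing, 206 mm long, 40 mm wide, 0.2 to 0.35 kg, loose (others like it lie in a black tray to the left). Origin at the axis of the hole (11 mm) in its first ear, on the underside; it extends along its own -y: ear 8 mm thick from y = +16 to -16, body 28 mm tall (2 mm ribs on top) from y = -16 to -158, second ear 8 mm thick from y = -158 to -190. Sides flat at x = +20 and -20 mm.
- housing_end (a point): middle of the second (free) ear of the housing, 185 mm from the hole axis, 4 mm above its underside. The housing lies on the plate, hole over the pin, turned about the pin from home by 0.45 to 0.8 rad (free end swung to the fixture's -x side). At home its axes are parallel to the fixture's and its +x side touches the stop; it stays where it is pushed (dry friction, 0.5 to 1.5 N at the free end)
- magnifier: white bench magnifier with an LED ring, fixed. Origin on the table under the lens centre. Head: round, 204 mm diameter, underside 180 mm and top 214 mm above the table. It hangs over the home place of the housing and overhangs it towards the robot, so an upright gripper cannot reach the home place; from the head's +x side a gooseneck runs to a round foot 235 mm away
- clamp_arm: steel clamp bar of the toggle clamp that stands in line with the home place beyond the housing's free end (fixture frame: x = 0, y = -190 to -255). Origin at its pivot, 49 mm above the table. Points up at 60 degrees while open; its rubber-tipped spindle comes down 178 mm from the pin, on the housing's second ear, when closed. It is driven by the handle only
- clamp_handle (a joint): angle between handle and clamp bar: 0 is fully open, 2.07 rad fully closed (past dead centre, it stays shut). The handle is closed by pushing its grip away from the housing and down; it moves in the fixture's y-z plane at x = 0 and takes 1 to 8 N at the grip, most at the end
- clamp_grip (a point): a point on the axis of the red handle grip (17 mm thick round grip, 100 mm long, this point 45 mm from its end). Fixture frame, as (y, z): open (-282, 186), leaning 25 deg back from upright, top to -y; then (-281, 166) leaning 36 deg, (-291, 136) 51, (-303, 108) 66, (-309, 90) 76; closed (-311, 73) 85 deg, nearly level, its end at (-357, 77)
- flux_bottle: white bottle, 42 mm diameter, 115 mm tall, a bystander; origin at its foot
- screw_dish: steel dish of screws, 68 mm diameter, 18 mm tall, on the plate, a bystander
- screwdriver: yellow screwdriver, 200 mm, lying on the bench, a bystander
- tape_dispenser: beige tape dispenser, 210 x 62 x 106 mm, a bystander
Things that resemble listed ones, but are neither listed nor needed, are in the scene too. There is more than one size of the housing; the job needs the middle-sized.

How it is judged:
By the outcome, as a careful person would: the job done as asked, in the order asked, and still so for the second after the job is handed in, with the robot touching nothing.
It also fails if it takes over 58 s, if anything falls off the work surface, if the arm or the gripper's body presses on something with over 40 N, if the wrist force passes 120 N, or if a joint passes its speed limit or range.

## Working session

There is one attempt and no reset: what is moved stays moved. The work goes in short steps, Python scripts to look and compute and a tool call to move; the robot and the scene stay as the last step left them, time stands still between calls to the robot, and variables do not carry over. Pictures are saved under pics/ and viewed, at most 10 in all, crops included, and the job is handed in when it is done.

Besides the shell and the picture viewer there is one more tool, called after "Request:" in YAML: its name, and indented under it one key for each argument. arm_command: Moves the arm, as the interface text tells. Its arguments: {"type":"object","properties":{"motion":{"type":"array"},"newtons":{"type":"number"}},"required":["motion"]}

```bash
mkdir -p pics; cat > h.py <<'E'
import numpy as np, cv2
from bench import *
def snap(n,tag):
    im,d=get_image(n); cv2.imwrite(f'pics/{tag}.png',im[:,:,::-1]); np.savez(f'{tag}.npz',im=im,d=d); return im,d
def cloud(n,d):
    p=camera_params(n);K=np.array(p['intrinsics']);T=np.array(p['extrinsics'])
    v,u=np.mgrid[:d.shape[0],:d.shape[1]]
    c=np.stack([(u-K[0,2])/K[0,0]*d,(v-K[1,2])/K[1,1]*d,d],-1)
    w=c@T[:3,:3].T+T[:3,3]; w[d==0]=np.nan; return w
def ray(n,u,v,z):
    p=camera_params(n);K=np.array(p['intrinsics']);T=np.array(p['extrinsics'])
    r=T[:3,:3]@np.array([(u-K[0,2])/K[0,0],(v-K[1,2])/K[1,1],1]);o=T[:3,3]
    return o+r*(z-o[2])/r[2]
E
python3 - <<'E'
from h import *
np.set_printoptions(precision=4,suppress=True)
for n in('side','top'):
    snap(n,n+'0'); print(n,camera_params(n))
print(get_state())
E
```

```text
side {'intrinsics': array([[423.4824,   0.    , 278.7242],
       [  0.    , 423.4824, 212.8425],
       [  0.    ,   0.    ,   1.    ]]), 'extrinsics': array([[-0.8556, -0.285 ,  0.432 ,  0.0232],
       [-0.5176,  0.4674, -0.7167,  0.7183],
       [ 0.0023, -0.8368, -0.5475,  0.7124],
       [ 0.    ,  0.    ,  0.    ,  1.    ]])}
top {'intrinsics': array([[384.4146,   0.    , 281.0526],
       [  0.    , 384.4146, 206.6849],
       [  0.    ,   0.    ,   1.    ]]), 'extrinsics': array([[ 0.0278, -0.9929,  0.1155,  0.3493],
       [-0.9996, -0.0276,  0.0026, -0.059 ],
       [ 0.0006, -0.1155, -0.9933,  1.266 ],
       [ 0.    ,  0.    ,  0.    ,  1.    ]])}
{'time': 0.1, 'joint_positions': array([ 1.2561,  0.3217, -0.0701,  1.4515,  0.0226,  1.3708, -0.0569]), 'qd': array([ 0.0003, -0.0024,  0.0002, -0.0037, -0.0013, -0.0018, -0.0011]), 'joint_torque': array([ -0.0014, -49.2571,  -0.4067, -31.3399,  -0.0642,   0.0395,
         0.    ]), 'position': array([ 0.2097, -0.6148,  0.2356]), 'tool_rot': array([-3.0976, -0.514 ,  0.0006]), 'ft_force': array([ 0.0832, -0.5833, -0.2814]), 'torque': array([-0.0504, -0.0338, -0.0179]), 'grip_force': 0.0, 'grip_width': 1.000031035321036}
```

View pics/side0.png

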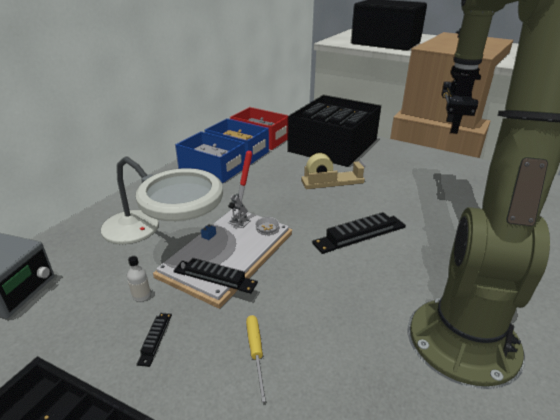

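View pics/top0.png

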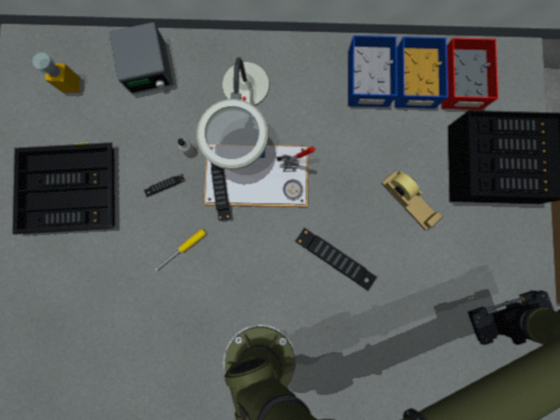

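```bash
python3 - <<'E'
from h import *
t=np.load('top0.npz')['im'];s=np.load('side0.npz')['im']
a=cv2.resize(t[90:230,140:330],None,fx=4.2,fy=4.2,interpolation=cv2.INTER_CUBIC)[:590]
b=cv2.resize(s[140:310,90:310],None,fx=3.5,fy=3.5,interpolation=cv2.INTER_CUBIC)
cv2.imwrite('pics/tz.png',a[:,:,::-1]);cv2.imwrite('pics/sz.png',b[:,:,::-1])
E
```

```text
(no output)
```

View pics/tz.png

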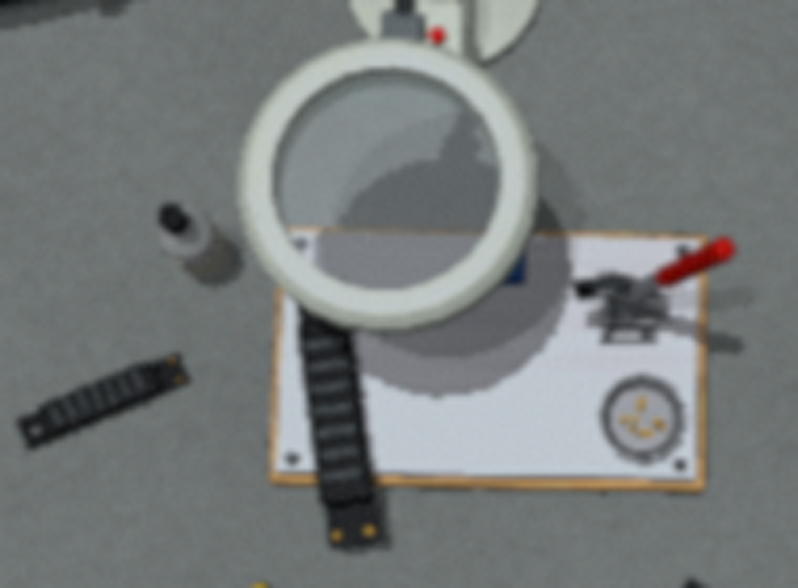

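View pics/sz.png

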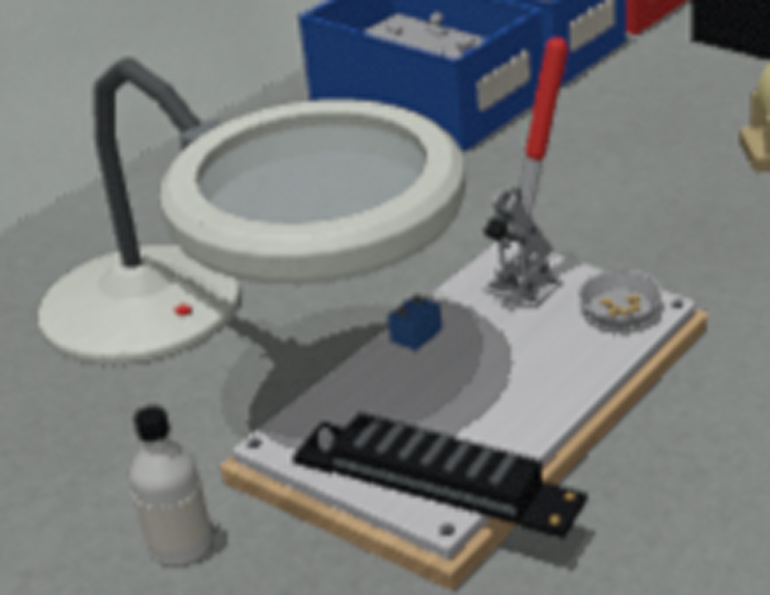

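```bash
cat > m.py <<'E'
from h import *
import sys
np.set_printoptions(precision=4,suppress=True)
def clouds(tag):
    P=[];C=[];N=[]
    for n in('side','top'):
        z=np.load(f'{n}{tag}.npz');w=cloud(n,z['d']).reshape(-1,3);c=z['im'].reshape(-1,3).astype(int)
        ok=(abs(w[:,0]-.6)<.3)&(abs(w[:,1])<.3)
        P.append(w[ok]);C.append(c[ok]);N.append(np.full(ok.sum(),n))
    return np.vstack(P),np.vstack(C),np.hstack(N)
def rect(p):
    r=cv2.minAreaRect((p[:,:2]*1000).astype(np.float32)); return r
E
python3 - <<'E'
from m import *
P,C,N=clouds('0')
for n in('side','top'):
    k=N==n;p=P[k];c=C[k];mx=c.max(1);mn=c.min(1)
    tb=(abs(p[:,2])<.01);print(n,'table z',np.median(p[tb,2]))
    pl=(abs(p[:,2]-.03)<.006)&(mn>75)&(mx-mn<40)
    print('plate',pl.sum(),np.median(p[pl,2]),rect(p[pl]),cv2.boxPoints(rect(p[pl])).round().tolist())
    hs=(p[:,2]>.026)&(p[:,2]<.068)&(mx<60)&(p[:,0]<.65)&(p[:,0]>.35)
    print('housing',hs.sum(),p[hs].min(0),p[hs].max(0),rect(p[hs]),cv2.boxPoints(rect(p[hs])).round().tolist())
    b=(c[:,2]>1.6*c[:,0]+10)&(p[:,2]>.03)&(p[:,2]<.07);print('stop',b.sum(),rect(p[b]),p[b].min(0),p[b].max(0))
    r=(c[:,0]>120)&(c[:,1]<60)&(p[:,2]>.08);q=p[r];print('grip',r.sum(),q.min(0),q.max(0),np.median(q,0))
    if len(q)>5: print(' low',q[q[:,2]<q[:,2].min()+.01].mean(0),'high',q[q[:,2]>q[:,2].max()-.01].mean(0))
    m=(mn>140)&(p[:,2]>.19)&(p[:,2]<.23);q=p[m];print('mag',m.sum(),cv2.minEnclosingCircle((q[:,:2]*1000).astype(np.float32)),np.median(q[:,2]),q[:,2].max())
    g=(c[:,0]>120)&(c[:,2]<60)&(c[:,1]>60)&(p[:,2]>.015)&(p[:,2]<.06)&(p[:,1]>-.05)&(p[:,0]<.6);print('gold',p[g].mean(0),g.sum())
E
```

```text
side table z -0.00010404508377337418
plate 4332 0.029882477827777365 ((669.6735229492188, 18.84942626953125), (524.9235229492188, 522.2543334960938), 82.94351196289062) [[378.0, -210.0], [897.0, -274.0], [961.0, 247.0], [443.0, 311.0]]
housing 1317 [ 0.3501 -0.2411  0.0263] [0.6498 0.1828 0.0624] ((516.3219604492188, -34.836456298828125), (488.2668762207031, 248.6664581298828), 73.09526062011719) [[326.0, -232.0], [564.0, -305.0], [706.0, 163.0], [468.0, 235.0]]
stop 310 ((770.3090209960938, -122.0875244140625), (58.2943115234375, 395.0111389160156), 32.54140090942383) [ 0.6512 -0.2996  0.0301] [0.8999 0.0405 0.0694]
grip 160 [ 0.6253 -0.14    0.1433] [ 0.6419 -0.0928  0.2263] [ 0.6315 -0.117   0.1892]
 low [ 0.6314 -0.0981  0.1486] high [ 0.6323 -0.132   0.2224]
mag 2389 ((677.7771606445312, 92.9330825805664), 100.52995300292969) 0.2078605678043084 0.2170970507394115
gold [0.3498 0.2556 0.0183] 26
top table z -0.0003930236617410987
plate 3641 0.029679081072581104 ((548.4339599609375, -15.57562255859375), (707.3845825195312, 366.22479248046875), 40.50761795043945) [[161.0, -106.0], [398.0, -385.0], [936.0, 75.0], [698.0, 353.0]]
housing 800 [ 0.3502 -0.2501  0.0272] [0.6377 0.1735 0.0672] ((515.7652587890625, -46.76824951171875), (487.13079833984375, 246.92152404785156), 72.14360809326172) [[324.0, -241.0], [559.0, -316.0], [708.0, 147.0], [473.0, 223.0]]
stop 79 ((756.75537109375, -147.01593017578125), (55.3145751953125, 377.2222900390625), 40.288578033447266) [ 0.6544 -0.2988  0.0303] [0.8998 0.0138 0.0688]
grip 29 [ 0.6283 -0.143   0.1616] [ 0.6393 -0.1016  0.229 ] [ 0.6349 -0.1346  0.2239]
 low [ 0.6354 -0.1043  0.1662] high [ 0.6341 -0.1365  0.2251]
mag 1517 ((691.28857421875, 89.21382141113281), 110.02326965332031) 0.2126128864540182 0.22041403500505985
gold [0.3783 0.2271 0.0233] 206
```

```bash
cat >> m.py <<'E'
def comp(tag,n,f,roi,k=3):
    z=np.load(f'{n}{tag}.npz');w=cloud(n,z['d']);c=z['im'].astype(int)
    x0,x1,y0,y1=roi
    m=f(w,c,c.max(2),c.min(2))&(w[...,0]>x0)&(w[...,0]<x1)&(w[...,1]>y0)&(w[...,1]<y1)
    l=cv2.connectedComponentsWithStats(m.astype(np.uint8),connectivity=8)
    i=1+np.argmax(l[2][1:,4]); return w[l[1]==i]
def housing(tag):
    for n in('side','top'):
        q=comp(tag,n,lambda w,c,M,m:(w[...,2]>.033)&(w[...,2]<.066)&(M<95),(.4,.68,-.1,.25))
        r=rect(q);print(n,'housing',len(q),q[:,2].min(),q[:,2].max(),r,cv2.boxPoints(r).round().tolist())
E
python3 - <<'E'
from m import *
housing('0')
for n in('side','top'):
    pl=comp('0',n,lambda w,c,M,m:(abs(w[...,2]-.03)<.005)&(m>60)&(M-m<40),(.4,.75,-.2,.25))
    r=rect(pl);print('plate',len(pl),r,cv2.boxPoints(r).round().tolist())
    # long edges: front edge (min x) per y-bin
    pp=comp('0',n,lambda w,c,M,m:(w[...,2]>.012)&(w[...,2]<.034),(.4,.75,-.2,.25));
    r=rect(pp);print('board',len(pp),r,cv2.boxPoints(r).round().tolist())
    b=comp('0',n,lambda w,c,M,m:(c[...,2]>1.5*c[...,0]+10)&(w[...,2]>.03)&(w[...,2]<.07),(.55,.72,-.1,.15));print('stop',len(b),rect(b),b.min(0),b.max(0))
    z=np.load(f'{n}0.npz');w=cloud(n,z['d']);c=z['im'].astype(int)
    for nm,roi in(('bottle',(.55,.75,.2,.3)),('dish',(.45,.6,-.15,-.02))):
        q=comp('0',n,lambda w,c,M,m:w[...,2]>(.04 if nm=='dish' else .02),roi);print(nm,q.min(0),q.max(0))
    q=comp('0',n,lambda w,c,M,m:(w[...,2]>.045)&(w[...,2]<.2)&(c[...,0]<1.6*c[...,1]),(.58,.7,-.14,.0));print('clampmech',q.min(0),q.max(0))
    g=comp('0',n,lambda w,c,M,m:(c[...,0]>100)&(c[...,1]<.6*c[...,0])&(w[...,2]>.1),(.5,.75,-.2,.0))
    mu=g.mean(0);u,s,v=np.linalg.svd(g-mu);t=(g-mu)@v[0];print('grip',mu,v[0],t.min(),t.max())
E
```

```text
side housing 1354 0.03305355787948594 0.062441359206702574 ((546.4900512695312, 145.849365234375), (205.97677612304688, 43.73396682739258), 10.150777816772461) [[441.0, 149.0], [449.0, 106.0], [652.0, 142.0], [644.0, 186.0]]
top housing 684 0.033088629592639585 0.06472332104512635 ((539.9542236328125, 140.70709228515625), (189.4273223876953, 40.33036422729492), 10.058006286621094) [[443.0, 144.0], [450.0, 104.0], [637.0, 137.0], [630.0, 177.0]]
plate 3986 ((598.5888671875, 30.50677490234375), (192.48580932617188, 328.5325012207031), 0.5090258717536926) [[501.0, 194.0], [504.0, -135.0], [696.0, -133.0], [693.0, 196.0]]
board 4858 ((589.4657592773438, 31.62542724609375), (223.78427124023438, 339.400634765625), 0.3862578570842743) [[476.0, 201.0], [479.0, -139.0], [702.0, -137.0], [700.0, 202.0]]
stop 144 ((663.9078979492188, 22.88809585571289), (37.077476501464844, 25.254737854003906), 81.51112365722656) [0.6512 0.0056 0.0317] [0.6786 0.0405 0.059 ]
bottle [0.6552 0.2407 0.0203] [0.6946 0.2826 0.1177]
dish [ 0.5167 -0.1241  0.04  ] [ 0.5842 -0.0566  0.0501]
clampmech [ 0.6176 -0.1087  
[... 215 characters left out ...]
83594), 1.2049851417541504) [[501.0, 132.0], [507.0, -137.0], [698.0, -133.0], [692.0, 136.0]]
board 3438 ((598.8943481445312, -3.9565277099609375), (205.70240783691406, 276.22369384765625), 1.153001308441162) [[493.0, 132.0], [499.0, -144.0], [705.0, -140.0], [699.0, 136.0]]
stop 8 ((658.542724609375, 10.071599960327148), (6.975042343139648, 7.981621265411377), 86.73516845703125) [0.6544 0.0068 0.0465] [0.6624 0.0138 0.0583]
bottle [0.6568 0.236  0.0205] [0.6964 0.2782 0.1202]
dish [ 0.5194 -0.1249  0.0401] [ 0.5826 -0.0602  0.0534]
clampmech [ 0.62   -0.1211  0.0451] [ 0.6459 -0.0392  0.1817]
grip [ 0.6339 -0.1217  0.1974] [-0.0211  0.4576 -0.8889] -0.036341737658809777 0.05967104646757655
```

```bash
python3 - <<'E'
from m import *
from scipy.spatial.transform import Rotation as R
s=get_state();Rt=R.from_rotvec(s['tool_rot']).as_matrix()
for n in('side','top'):
    z=np.load(n+'0.npz');w=cloud(n,z['d']).reshape(-1,3)
    q=(w-s['position'])@Rt
    k=(abs(q[:,0])<.15)&(abs(q[:,1])<.15)&(q[:,2]<.03)&(q[:,2]>-.4);q=q[k]*1000
    for a in range(-320,30,20):
        b=q[(q[:,2]>=a)&(q[:,2]<a+20)]
        if len(b)>3:print(n,a,len(b),np.percentile(b,2,0)[:2].round(),np.percentile(b,98,0)[:2].round())
# magnifier head, points on the white ring from each view
for n in('side','top'):
    q=comp('0',n,lambda w,c,M,m:(w[...,2]>.176)&(w[...,2]<.222)&(m>90),(.55,.8,-.05,.22))
    A=np.c_[q[:,:2],np.ones(len(q))]
    h=cv2.convexHull((q[:,:2]*1000).astype(np.float32));print('mag',len(q),q.min(0),q.max(0),cv2.minEnclosingCircle(h),cv2.fitEllipse(h))
    # clamp bits per height
    z=np.load(n+'0.npz');w=cloud(n,z['d']);
    q=w[(w[...,0]>.6)&(w[...,0]<.67)&(w[...,1]>-.16)&(w[...,1]<-.02)&(w[...,2]>.035)&(w[...,2]<.24)]
    for a in np.arange(.035,.24,.015):
        b=q[(q[:,2]>=a)&(q[:,2]<a+.015)]
        if len(b):print('clamp z',a.round(3),len(b),b.min(0)[:2],b.max(0)[:2])
E
```

```text
side -320 271 [-37. -41.] [40. -5.]
side -300 237 [-33. -38.] [34. -3.]
side -280 232 [-33. -38.] [34.  3.]
side -260 244 [-33. -38.] [37. 19.]
side -240 223 [-33. -38.] [34. -4.]
side -220 224 [-33. -40.] [34. -4.]
side -200 202 [-34. -40.] [36. -1.]
side -180 204 [-35. -38.] [34.  3.]
side -160 247 [-36. -53.] [36. -1.]
side -140 153 [-22. -54.] [23.  7.]
side -120 165 [-22. -53.] [25. 11.]
side -100 403 [-36. -97.] [36. 87.]
side -80 279 [-36. -91.] [37. 79.]
side -60 57 [-35. -90.] [ 34. -57.]
side -40 54 [-12. -62.] [ 10. -50.]
side -20 75 [-12. -57.] [10. 51.]
side 0 63 [-11. -57.] [10. 52.]
top -300 15 [ 24. -25.] [ 31. -15.]
top -280 154 [ -2. -35.] [35. -4.]
top -260 228 [-10. -35.] [36. 11.]
top -240 234 [-18. -34.] [36. 11.]
top -220 267 [-26. -35.] [37. 17.]
top -200 174 [-25. -36.] [37. 12.]
top -180 226 [-27. -35.] [36. 16.]
top -160 475 [-36. -49.] [37.  4.]
top -140 96 [-22. -49.] [ 22. -39.]
top -120 304 [-30. -92.] [34. 92.]
top -100 882 [-34. -92.] [37. 95.]
top -80 333 [-33. -85.] [38. 82.]
top -60 24 [-35. -85.] [37. 80.]
top -40 15 [ 7. 46.] [11. 61.]
top -20 8 
[... 1138 characters left out ...]
8), 88.1929931640625)
clamp z 0.035 51 [ 0.6038 -0.1229] [ 0.666  -0.0315]
clamp z 0.05 31 [ 0.6201 -0.1099] [ 0.6439 -0.0617]
clamp z 0.065 10 [ 0.6226 -0.0997] [ 0.6284 -0.0677]
clamp z 0.08 17 [ 0.6219 -0.0927] [ 0.6459 -0.0643]
clamp z 0.095 32 [ 0.6227 -0.0856] [ 0.6425 -0.0392]
clamp z 0.11 63 [ 0.6259 -0.0943] [ 0.6437 -0.0455]
clamp z 0.125 21 [ 0.6273 -0.1028] [ 0.6431 -0.0576]
clamp z 0.14 9 [ 0.6271 -0.1055] [ 0.6417 -0.0963]
clamp z 0.155 20 [ 0.6263 -0.1161] [ 0.6413 -0.099 ]
clamp z 0.17 16 [ 0.6274 -0.1211] [ 0.6429 -0.107 ]
clamp z 0.185 19 [ 0.627 -0.129] [ 0.6426 -0.1148]
clamp z 0.2 18 [ 0.6271 -0.1337] [ 0.643  -0.1222]
clamp z 0.215 37 [ 0.627  -0.1462] [ 0.6435 -0.1295]
```

```bash
cat > s.py <<'E'
import numpy as np
pin=np.array([632,161.5]);psi=0.012;mag=np.array([684,91.]);
Rf=np.array([[np.cos(psi),-np.sin(psi)],[np.sin(psi),np.cos(psi)]])
def box(c,t,hx,hy,p):  # signed dist of points p to box, tool x half hx, tool y half hy
    y=np.array([np.cos(t),np.sin(t)]);x=np.array([np.sin(t),-np.cos(t)])
    d=p-c;a=abs(d@x)-hx;b=abs(d@y)-hy
    return np.where((a>0)&(b>0),np.hypot(a,b),np.maximum(a,b))
clampP=np.array([[x,y] for x in range(620,649,4) for y in range(-115,-31,4)],float)
def clear(c,t):
    m=box(c,t,37.5,54,mag[None])[0]-102
    k=box(c,t,38,96,clampP).min()
    return m,k
def fingers(c,t,op):
    y=np.array([np.cos(t),np.sin(t)]);x=np.array([np.sin(t),-np.cos(t)])
    return [np.array([c+sx*9.5*x+(s*(op/2)+s*e)*y for sx in(-1,1) for e in(0,15)]) for s in(1,-1)]
def search():
    best=[]
    for op in(0,20,40,60,87):
        for t in np.radians(np.arange(-180,180,5)):
            F=(np.vstack(fingers(np.zeros(2),t,op)))@Rf # fixture-frame offsets
            i=np.argmax(F[:,0])
            for yc in range(-186,-20,4):
                cf=np.array([-20,yc])-F[i]
                c=pin+Rf@cf
                m,k=clear(c,t)
                best.append((min(m,k),m,k,op,np.degrees(t),yc,c.round()))
    best.sort(key=lambda b:-b[0]);return best
if __name__=='__main__':
    B=search()
    for b in B[:12]:print(b)
    print()
    for b in [b for b in B if b[3]==0][:5]:print(b)
E
python3 s.py
python3 - <<'E'
from m import *
from scipy.spatial.transform import Rotation as R
s=get_state();Rt=R.from_rotvec(s['tool_rot']).as_matrix()
for n in('side','top'):
    z=np.load(n+'0.npz');w=cloud(n,z['d']).reshape(-1,3);q=(w-s['position'])@Rt*1000
    k=(abs(q[:,0])<60)&(abs(q[:,1])>58)&(abs(q[:,1])<110)&(q[:,2]<0)&(q[:,2]>-150);print(n,'wide z',np.percentile(q[k,2],[0,1,50,99]))
    q=q[(abs(q[:,0])<60)&(abs(q[:,1])<110)]
    for a in range(-165,-100,6):
        b=q[(q[:,2]>=a)&(q[:,2]<a+6)]
        if len(b)>3:print(a,len(b),np.percentile(b,2,0)[:2].round(),np.percentile(b,98,0)[:2].round())
E
```

```text
(np.float64(8.514962361855794), np.float64(8.514962361855794), np.float64(8.601474800795032), 87, np.float64(45.0), -150, array([566., -23.]))
(np.float64(8.514962361855765), np.float64(8.514962361855765), np.float64(8.601474800795039), 87, np.float64(-135.0), -150, array([566., -23.]))
(np.float64(7.988938713993576), np.float64(7.988938713993576), np.float64(9.654294494162691), 87, np.float64(-145.0), -154, array([560., -19.]))
(np.float64(7.988938713993576), np.float64(7.988938713993576), np.float64(9.654294494162698), 87, np.float64(35.0), -154, array([560., -19.]))
(np.float64(7.83506865790298), np.float64(10.0583842475111), np.float64(7.83506865790298), 87, np.float64(40.0), -154, array([563., -23.]))
(np.float64(7.835068657902973), np.float64(10.058384247511128), np.float64(7.835068657902973), 87, np.float64(-140.0), -154, array([563., -23.]))
(np.float64(7.524188180167982), np.float64(7.524188180167982), np.float64(10.929878877005677), 87, np.float64(-140.0), -150, array([563., -19.]))
(np.float64(7.524188180167954), np.float64(7.524188180167954), np.float64(10.929878877005685
[... 1505 characters left out ...]
 115 [-36. -53.] [ 36. -11.]
-153 73 [-36. -53.] [36.  5.]
-147 43 [-28. -53.] [ 35. -36.]
-141 39 [-22. -54.] [ 21. -23.]
-135 51 [-21. -54.] [22.  1.]
-129 43 [-22. -53.] [22. -1.]
-123 49 [-21. -54.] [25. 11.]
-117 50 [-22. -52.] [25. 12.]
-111 51 [-23. -53.] [24. -1.]
-105 89 [-27. -94.] [31. 90.]
top wide z [-104.6755 -102.4552  -97.5486  -57.4238]
-165 118 [-29. -38.] [37. 16.]
-159 332 [-36. -49.] [37. -2.]
-153 77 [-34. -49.] [37.  9.]
-147 43 [-29. -49.] [ 36. -20.]
-141 36 [-22. -49.] [ 22. -27.]
-135 28 [-19. -49.] [ 22. -44.]
-129 28 [-22. -49.] [ 22. -40.]
-123 28 [-19. -49.] [ 22. -40.]
-117 29 [-21. -48.] [ 22. -33.]
-111 56 [-22. -49.] [26. 12.]
-105 390 [-33. -93.] [34. 93.]
```

```bash
python3 - <<'E'
from m import *
for n in('side','top'):
    for nm,roi,f in(('driver',(.3,.47,.12,.36),lambda w,c,M,m:(c[...,0]>1.8*c[...,2])&(M>80)&(w[...,2]>.004)),('driver+shaft',(.3,.48,.16,.36),lambda w,c,M,m:(w[...,2]>.005)),('small',(.47,.64,.205,.4),lambda w,c,M,m:(M<80)&(w[...,2]>.006)&(w[...,2]<.06))):
        q=comp('0',n,f,roi);print(n,nm,len(q),q.min(0),q.max(0),cv2.boxPoints(rect(q)).round().tolist())
E
```

```text
side driver 456 [0.3375 0.1922 0.0047] [0.4122 0.2761 0.0276] [[334.0, 263.0], [398.0, 189.0], [417.0, 205.0], [352.0, 279.0]]
side driver+shaft 587 [0.3001 0.1891 0.006 ] [0.4157 0.3236 0.0276] [[290.0, 314.0], [401.0, 186.0], [419.0, 202.0], [308.0, 330.0]]
side small 568 [0.5249 0.2858 0.0061] [0.5858 0.3902 0.0222] [[521.0, 381.0], [566.0, 285.0], [590.0, 296.0], [545.0, 392.0]]
top driver 233 [0.3386 0.1878 0.0048] [0.4143 0.2767 0.0302] [[334.0, 261.0], [399.0, 183.0], [419.0, 199.0], [354.0, 277.0]]
top driver+shaft 280 [0.3017 0.1855 0.0069] [0.4145 0.319  0.0302] [[290.0, 309.0], [400.0, 183.0], [419.0, 199.0], [309.0, 325.0]]
top small 256 [0.5281 0.2869 0.0061] [0.5878 0.3833 0.0258] [[524.0, 375.0], [566.0, 284.0], [592.0, 296.0], [550.0, 387.0]]
```

```bash
cat > plan.py <<'E'
import numpy as np,sys,json
from scipy.spatial.transform import Rotation as R
def now():
    from bench import get_state
    s=get_state();M=R.from_rotvec(s['tool_rot']).as_matrix()
    return [*(s['position']*1000),np.degrees(np.arctan2(M[1,1],M[0,1]))]
def plan(pts,op,start=None):
    # every waypoint list (1..5 poses) = one call, rows are shifts in the tool axes at the call's start
    p=np.array(start if start is not None else now(),float);print('from',p.round(1))
    for call in pts:
        t=np.radians(p[3]);rows=[]
        for q in call:
            d=np.array(q[:3])-p[:3]
            rows.append([op,int(round(-np.sin(t)*d[0]+np.cos(t)*d[1])),int(round(np.cos(t)*d[0]+np.sin(t)*d[1])),int(round(-d[2])),round(-(q[3]-p[3]),1)])
        print(json.dumps(rows));r=rows[-1]
        p=np.array([p[0]-np.sin(t)*r[1]+np.cos(t)*r[2],p[1]+np.cos(t)*r[1]+np.sin(t)*r[2],p[2]-r[3],p[3]-r[4]])
def lerp(a,b,n): return [list(np.array(a)+(np.array(b)-np.array(a))*i/n) for i in range(1,n+1)]
E
python3 - <<'E'
from plan import *
W=[[300,-560,237,-66],[430,-400,237,-58],[480,-220,237,-52],[492,-60,237,-46],[465,110,237,-42],[437,225,200,-40],[437,225,110,-40],[437,225,60,-40]]
p=now();c=[]
for w in W: c.append(lerp(p,w,5));p=w
plan(c,87)
E
```

```text
from [ 209.7 -614.8  235.6  -71.2]
[[87, 21, -5, 0, -1.0], [87, 41, -9, -1, -2.1], [87, 62, -14, -1, -3.1], [87, 83, -18, -1, -4.1], [87, 103, -23, -1, -5.2]]
[[87, 37, -18, 0, -1.6], [87, 74, -37, 0, -3.2], [87, 110, -56, 0, -4.8], [87, 147, -74, 0, -6.4], [87, 184, -93, 0, -8.0]]
[[87, 28, -25, 0, -1.2], [87, 55, -50, 0, -2.4], [87, 83, -75, 0, -3.6], [87, 110, -101, 0, -4.8], [87, 138, -126, 0, -6.0]]
[[87, 21, -24, 0, -1.2], [87, 43, -47, 0, -2.4], [87, 65, -71, 0, -3.6], [87, 86, -95, 0, -4.8], [87, 108, -118, 0, -6.0]]
[[87, 20, -29, 0, -0.8], [87, 39, -57, 0, -1.6], [87, 59, -85, 0, -2.4], [87, 79, -113, 0, -3.2], [87, 99, -141, 0, -4.0]]
[[87, 13, -20, 7, -0.4], [87, 26, -40, 14, -0.8], [87, 40, -59, 22, -1.2], [87, 53, -79, 29, -1.6], [87, 67, -98, 37, -2.0]]
[[87, 0, 0, 18, 0.0], [87, 0, 0, 36, 0.0], [87, 0, 0, 54, 0.0], [87, 0, 0, 72, 0.0], [87, 0, 0, 90, 0.0]]
[[87, 0, 0, 10, 0.0], [87, 0, 0, 20, 0.0], [87, 0, 0, 30, 0.0], [87, 0, 0, 40, 0.0], [87, 0, 0, 50, 0.0]]
```

Request:
arm_command:
  motion:
    - [87,21,-5,0,-1]
    - [87,41,-9,-1,-2.1]
    - [87,62,-14,-1,-3.1]
    - [87,83,-18,-1,-4.1]
    - [87,103,-23,-1,-5.2]

```text
time: 0.52
position: [0.3032, -0.5581, 0.2377]
tool_rot: [3.071, 0.661, 0.001]
ft_force: [0.6, 0.6, 0.5]
grip_width: 0.995
grip_force: 0.0
```

Request:
arm_command:
  motion:
    - [87,37,-18,0,-1.6]
    - [87,74,-37,0,-3.2]
    - [87,110,-56,0,-4.8]
    - [87,147,-74,0,-6.4]
    - [87,184,-93,0,-8]

```text
time: 0.93
position: [0.4323, -0.3972, 0.2378]
tool_rot: [3.017, 0.873, 0.0]
ft_force: [0.9, 0.2, -0.0]
grip_width: 1.002
grip_force: 0.0
```

Request:
arm_command:
  motion:
    - [87,28,-25,0,-1.2]
    - [87,55,-50,0,-2.4]
    - [87,83,-75,0,-3.6]
    - [87,110,-101,0,-4.8]
    - [87,138,-126,0,-6]

```text
time: 1.35
position: [0.4809, -0.2167, 0.2378]
tool_rot: [2.967, 1.029, -0.0]
ft_force: [1.3, -0.9, -0.4]
grip_width: 0.998
grip_force: 0.0
```

Request:
arm_command:
  motion:
    - [87,21,-24,0,-1.2]
    - [87,43,-47,0,-2.4]
    - [87,65,-71,0,-3.6]
    - [87,86,-95,0,-4.8]
    - [87,108,-118,0,-6]

```text
time: 1.77
position: [0.4924, -0.0574, 0.2378]
tool_rot: [2.909, 1.183, -0.0]
ft_force: [0.4, 0.0, 0.6]
grip_width: 1.001
grip_force: 0.0
```

Request:
arm_command:
  motion:
    - [87,20,-29,0,-0.8]
    - [87,39,-57,0,-1.6]
    - [87,59,-85,0,-2.4]
    - [87,79,-113,0,-3.2]
    - [87,99,-141,0,-4]

```text
time: 2.18
position: [0.4647, 0.1126, 0.2377]
tool_rot: [2.866, 1.283, 0.001]
ft_force: [-0.1, 1.1, 0.4]
grip_width: 1.0
grip_force: 0.0
```

Request:
arm_command:
  motion:
    - [87,13,-20,7,-0.4]
    - [87,26,-40,14,-0.8]
    - [87,40,-59,22,-1.2]
    - [87,53,-79,29,-1.6]
    - [87,67,-98,37,-2]

```text
time: 2.6
position: [0.4363, 0.2274, 0.2005]
tool_rot: [2.844, 1.333, 0.001]
ft_force: [0.2, 0.8, -0.3]
grip_width: 1.0
grip_force: 0.0
```

```bash
python3 - <<'E'
import s; from s import *
dish=np.array([551,-91.])
out=[]
for t in np.radians(np.arange(0,90,2.5)):
    F=np.vstack(fingers(np.zeros(2),t,87))@Rf; i=np.argmax(F[:,0])
    for yc in range(-186,-100,2):
        c=pin+Rf@(np.array([-20,yc])-F[i]);m,k=clear(c,t)
        y=np.array([np.cos(t),np.sin(t)])
        d=box(c-51*y,t,11,7.5,dish[None])[0]-34
        out.append((min(m,k,d),m,k,d,np.degrees(t),yc,c.round()))
out.sort(key=lambda b:-b[0])
for o in out[:6]:print([np.round(v,1) for v in o])
E
```

```text
[np.float64(8.0), np.float64(8.0), np.float64(9.7), np.float64(9.0), np.float64(35.0), np.int64(-154), array([560., -19.])]
[np.float64(7.7), np.float64(7.7), np.float64(8.8), np.float64(11.9), np.float64(32.5), np.int64(-156), array([559., -18.])]
[np.float64(7.3), np.float64(9.1), np.float64(8.0), np.float64(7.3), np.float64(35.0), np.int64(-156), array([561., -21.])]
[np.float64(7.1), np.float64(7.1), np.float64(7.7), np.float64(14.7), np.float64(30.0), np.int64(-158), array([558., -18.])]
[np.float64(7.1), np.float64(8.8), np.float64(7.1), np.float64(10.2), np.float64(32.5), np.int64(-158), array([559., -20.])]
[np.float64(6.9), np.float64(6.9), np.float64(11.3), np.float64(10.6), np.float64(35.0), np.int64(-152), array([560., -17.])]
```

Request:
arm_command:
  motion:
    - [87,0,0,25,0]
    - [87,0,0,50,0]
    - [87,0,0,75,0]
    - [87,0,0,100,0]
    - [87,0,0,115,0]

```text
time: 3.02
position: [0.4355, 0.2256, 0.0833]
tool_rot: [-2.845, -1.333, 0.004]
ft_force: [0.0, -0.0, 0.2]
grip_width: 0.999
grip_force: 0.0
```

```bash
cat > sw.py <<'E'
from plan import *
def pose(al,z=56,c=(560,-19),t=35):
    r=np.array(c)-[632,161.5];a=np.radians(-al)
    return [632+np.cos(a)*r[0]-np.sin(a)*r[1],161.5+np.sin(a)*r[0]+np.cos(a)*r[1],z,t-al]
E
python3 - <<'E'
from sw import *
print(pose(88))
c=[lerp(now(),pose(88),5)];a=88
for s in(1.5,2,2,2):
    c.append([pose(a-s*i) for i in range(1,6)]);a-=5*s
print(a);plan(c,87)
E
```

```text
[np.float64(449.0971919604731), np.float64(227.15678039057346), 56, -53]
50.5
from [435.5 225.6  83.3 -39.8]
[[87, 2, 2, 5, 2.6], [87, 4, 4, 11, 5.3], [87, 6, 6, 16, 7.9], [87, 8, 8, 22, 10.6], [87, 10, 9, 27, 13.2]]
[[87, -4, 3, 0, -1.5], [87, -8, 6, 0, -3.0], [87, -12, 9, 0, -4.5], [87, -16, 12, 0, -6.0], [87, -20, 16, 0, -7.5]]
[[87, -6, 4, 0, -2.0], [87, -11, 8, 0, -4.0], [87, -17, 12, 0, -6.0], [87, -22, 16, 0, -8.0], [87, -27, 21, 0, -10.0]]
[[87, -5, 4, 0, -2.0], [87, -11, 8, 0, -4.0], [87, -16, 12, 0, -6.0], [87, -21, 16, 0, -8.0], [87, -26, 21, 0, -10.0]]
[[87, -6, 3, 0, -2.0], [87, -11, 7, 0, -4.0], [87, -17, 12, 0, -6.0], [87, -22, 16, 0, -8.0], [87, -27, 21, 0, -10.0]]
```

Request:
arm_command:
  motion:
    - [87,2,2,5,2.6]
    - [87,4,4,11,5.3]
    - [87,6,6,16,7.9]
    - [87,8,8,22,10.6]
    - [87,10,9,27,13.2]

```text
time: 3.43
position: [0.4503, 0.228, 0.0583]
tool_rot: [2.98, 0.993, 0.0]
ft_force: [-0.1, -0.5, 0.2]
grip_width: 1.008
grip_force: 0.0
```

Request:
arm_command:
  motion:
    - [87,-4,3,0,-1.5]
    - [87,-8,6,0,-3]
    - [87,-12,9,0,-4.5]
    - [87,-16,12,0,-6]
    - [87,-20,16,0,-7.5]

```text
time: 3.85
position: [0.4437, 0.2033, 0.0587]
tool_rot: [2.907, 1.192, 0.001]
ft_force: [-0.3, 0.3, 0.1]
grip_width: 1.002
grip_force: 0.0
```

Request:
arm_command:
  motion:
    - [87,-6,4,0,-2]
    - [87,-11,8,0,-4]
    - [87,-17,12,0,-6]
    - [87,-22,16,0,-8]
    - [87,-27,21,0,-10]

```text
time: 4.27
position: [0.439, 0.1697, 0.0588]
tool_rot: [-2.791, -1.442, -0.001]
ft_force: [-0.5, 0.1, -0.3]
grip_width: 1.001
grip_force: 0.6
```

```bash
cat > chk.py <<'E'
from m import *;import sys
g=sys.argv[1]
for n in('side','top'): snap(n,n+g)
for n in('side','top'):
    # housing's top face only; robot is dark too, so clip by height
    q=comp(g,n,lambda w,c,M,m:(w[...,2]>.053)&(w[...,2]<.066)&(M<110),(.42,.7,-.06,.2))
    r=rect(q);print(n,len(q),r)
print(get_state()['position'],get_state()['ft_force'])
E
python3 chk.py 1; python3 -c "from plan import *;print(now())"
```

```text
side 508 ((561.3597412109375, 138.64842224121094), (115.49722290039062, 41.979156494140625), 17.667877197265625)
top 319 ((563.7650756835938, 135.4457244873047), (113.1910171508789, 39.751399993896484), 18.32134246826172)
[0.4393 0.1684 0.0586] [-0.5412 -0.0331  1.1327]
[np.float64(439.2985139048883), np.float64(168.36949067065032), np.float64(58.62178553110429), np.float64(-35.5892258992623)]
```

View pics/side1.png

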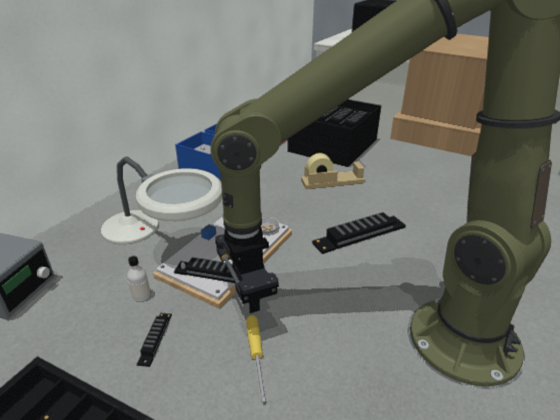

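```bash
python3 - <<'E'
from sw import *
c=[];a=70.5
for k in range(6):
    c.append([pose(a-2*i,57) for i in range(1,6)]);a-=10
print(a);plan(c,87,start=pose(70.5,57))
E
```

```text
10.5
from [437.8 169.1  57.  -35.5]
[[87, -6, 4, 0, -2.0], [87, -11, 8, 0, -4.0], [87, -16, 12, 0, -6.0], [87, -22, 16, 0, -8.0], [87, -27, 21, 0, -10.0]]
[[87, -5, 4, 0, -2.0], [87, -11, 8, 0, -4.0], [87, -16, 12, 0, -6.0], [87, -21, 16, 0, -8.0], [87, -26, 21, 0, -10.0]]
[[87, -6, 4, 0, -2.0], [87, -11, 8, 0, -4.0], [87, -17, 12, 0, -6.0], [87, -22, 16, 0, -8.0], [87, -27, 21, 0, -10.0]]
[[87, -5, 4, 0, -2.0], [87, -11, 8, 0, -4.0], [87, -16, 12, 0, -6.0], [87, -21, 16, 0, -8.0], [87, -26, 21, 0, -10.0]]
[[87, -6, 4, 0, -2.0], [87, -11, 8, 0, -4.0], [87, -17, 12, 0, -6.0], [87, -22, 16, 0, -8.0], [87, -27, 21, 0, -10.0]]
[[87, -6, 4, 0, -2.0], [87, -11, 8, 0, -4.0], [87, -16, 12, 0, -6.0], [87, -22, 16, 0, -8.0], [87, -27, 21, 0, -10.0]]
```

Request:
arm_command:
  motion:
    - [87,-6,4,0,-2]
    - [87,-11,8,0,-4]
    - [87,-16,12,0,-6]
    - [87,-22,16,0,-8]
    - [87,-27,21,0,-10]

```text
time: 4.78
position: [0.4406, 0.1353, 0.0587]
tool_rot: [-2.656, -1.677, -0.0]
ft_force: [-1.5, 1.0, 0.5]
grip_width: 1.002
grip_force: 0.7
```

Request:
arm_command:
  motion:
    - [87,-5,4,0,-2]
    - [87,-11,8,0,-4]
    - [87,-16,12,0,-6]
    - [87,-21,16,0,-8]
    - [87,-26,21,0,-10]

```text
time: 5.2
position: [0.4481, 0.1028, 0.0586]
tool_rot: [-2.5, -1.902, 0.001]
ft_force: [-2.1, 1.1, 1.3]
grip_width: 0.999
grip_force: 1.2
```

Request:
arm_command:
  motion:
    - [87,-6,4,0,-2]
    - [87,-11,8,0,-4]
    - [87,-17,12,0,-6]
    - [87,-22,16,0,-8]
    - [87,-27,21,0,-10]

```text
time: 5.62
position: [0.4613, 0.0709, 0.0586]
tool_rot: [-2.325, -2.112, 0.001]
ft_force: [-2.0, 1.6, 0.2]
grip_width: 1.001
grip_force: 0.8
```

Request:
arm_command:
  motion:
    - [87,-5,4,0,-2]
    - [87,-11,8,0,-4]
    - [87,-16,12,0,-6]
    - [87,-21,16,0,-8]
    - [87,-26,21,0,-10]

```text
time: 6.03
position: [0.4795, 0.043, 0.0585]
tool_rot: [-2.132, -2.306, 0.002]
ft_force: [-2.3, 0.7, 0.4]
grip_width: 1.003
grip_force: 1.2
```

```bash
python3 chk.py 2; python3 -c "from sw import *;print(now(),pose(30.5))"
```

```text
side 622 ((582.1183471679688, 85.87989807128906), (150.74053955078125, 56.12690734863281), 51.04145812988281)
top 125 ((598.5068969726562, 113.14256286621094), (80.66446685791016, 24.825666427612305), 83.52388763427734)
[0.4805 0.042  0.0586] [ 1.3498  0.5079 -0.5092]
[np.float64(480.52679024128054), np.float64(42.02860665007159), np.float64(58.56525631784209), np.float64(4.312328528788135)] [np.float64(478.3520259338031), np.float64(42.518698673475285), 56, 4.5]
```

```bash
python3 - <<'E'
from h import *
s=cv2.imread('pics/side2.png');t=cv2.imread('pics/top2.png')
a=cv2.resize(s[150:310,120:310],None,fx=2.1,fy=2.1*1.5,interpolation=cv2.INTER_CUBIC)
a=cv2.resize(s[150:310,120:310],(475,400),interpolation=cv2.INTER_CUBIC);b=cv2.resize(t[100:230,190:310],(325,352),interpolation=cv2.INTER_CUBIC)
b=cv2.copyMakeBorder(b,0,48,0,0,0);cv2.imwrite('pics/z2.png',np.hstack([a,b]))
E
```

```text
(no output)
```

View pics/z2.png

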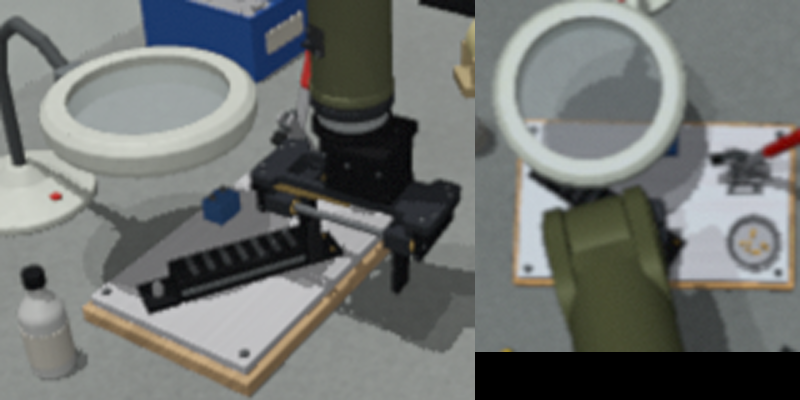

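```bash
cat > ang.py <<'E'
from m import *;import sys
def ang(g,rmax=.135):
    # line through the housing's dark points within rmax of the pin, body height, side view
    for n in('side',):
        z=np.load(f'{n}{g}.npz');w=cloud(n,z['d']);M=z['im'].max(2)
        d=np.hypot(w[...,0]-.632,w[...,1]-.1615)
        q=w[(w[...,2]>.054)&(w[...,2]<.066)&(M<110)&(d<rmax)&(d>.02)]
        r=rect(q);m=q.mean(0);v=m[:2]-[.632,.1615]
        print(n,len(q),r,'alpha by mean',np.degrees(np.arctan2(-v[0],-v[1]))+.7)
if __name__=='__main__':ang(sys.argv[1])
E
python3 ang.py 2;python3 ang.py 1; python3 -c "
from sw import *
plan([[pose(30.5-1.5*i,57) for i in range(1,6)],[pose(23-1.5*i,57) for i in range(1,6)]],87,start=pose(30.5,57))"
```

```text
side 528 ((654.6625366210938, 124.73553466796875), (227.22830200195312, 127.29544830322266), 59.373817443847656) alpha by mean 32.39417597264429
side 514 ((633.5608520507812, 120.43063354492188), (197.76882934570312, 186.89498901367188), 35.78260803222656) alpha by mean 72.72353161717712
from [478.4  42.5  57.    4.5]
[[87, -4, 3, 0, -1.5], [87, -8, 6, 0, -3.0], [87, -12, 9, 0, -4.5], [87, -16, 12, 0, -6.0], [87, -20, 15, 0, -7.5]]
[[87, -5, 3, 0, -1.5], [87, -9, 6, 0, -3.0], [87, -13, 9, 0, -4.5], [87, -17, 12, 0, -6.0], [87, -21, 16, 0, -7.5]]
```

Request:
arm_command:
  motion:
    - [87,-4,3,0,-1.5]
    - [87,-8,6,0,-3]
    - [87,-12,9,0,-4.5]
    - [87,-16,12,0,-6]
    - [87,-20,15,0,-7.5]

```text
time: 6.55
position: [0.4961, 0.0241, 0.0585]
tool_rot: [-1.979, -2.439, 0.001]
ft_force: [-1.7, 0.2, 0.7]
grip_width: 0.997
grip_force: 0.7
```

Request:
arm_command:
  motion:
    - [87,-5,3,0,-1.5]
    - [87,-9,6,0,-3]
    - [87,-13,9,0,-4.5]
    - [87,-17,12,0,-6]
    - [87,-21,16,0,-7.5]

```text
time: 6.97
position: [0.516, 0.0067, 0.0584]
tool_rot: [-1.815, -2.563, 0.001]
ft_force: [-1.1, 0.2, 0.4]
grip_width: 0.998
grip_force: 0.8
```

```bash
python3 chk.py 3; python3 - <<'E'
from m import *
from sw import pose,now
import s
for g in('2','3'):
    z=np.load(f'side{g}.npz');w=cloud('side',z['d']);M=z['im'].max(2)
    sel=(w[...,2]>.050)&(w[...,2]<.066)&(M<110)&(w[...,0]>.5)&(w[...,0]<.652)&(w[...,1]<.2)&(w[...,1]>.03)
    q=w[sel][:,:2]-[.632,.1615]
    m=q.mean(0);u=np.linalg.svd(q-m)[2][0];u*=-np.sign(u[1]);print(g,len(q),'dir',np.degrees(np.arctan2(-u[0],-u[1]))+.7,'mean',np.degrees(np.arctan2(-m[0],-m[1]))+.7)
n=now();print(n,pose(15.5),s.clear(np.array(n[:2]),np.radians(n[3])))
# clearance vs remaining rotation, rigidly about the pin, from the measured pose
r=np.array(n[:2])-[632,161.5]
for b in(10,12,14,16,17,18):
    a=np.radians(b);c=np.array([632,161.5])+[np.cos(a)*r[0]-np.sin(a)*r[1],np.sin(a)*r[0]+np.cos(a)*r[1]]
    print(b,c.round(1),n[3]+b,s.clear(c,np.radians(n[3]+b)))
# how near does the robot come: clouds of the robot vs the magnifier in z 0.175-0.22
E
```

```text
side 614 ((597.5657348632812, 76.90653228759766), (149.8358154296875, 58.459259033203125), 73.04801177978516)
top 30 ((606.2970581054688, 124.41462707519531), (44.72041320800781, 9.2818021774292), 75.26618194580078)
[0.517  0.0062 0.0586] [-0.2851  0.3338 -0.2383]
2 681 dir 37.041690723675394 mean 36.7500228328328
3 595 dir 21.06347997469909 mean 21.333988605612035
[np.float64(516.9942618981686), np.float64(6.165570898785501), np.float64(58.57679844715491), np.float64(19.28558590072514)] [np.float64(514.3820804868537), np.float64(6.8058662734780455), 56, 19.5] (np.float64(29.65291209600923), np.float64(34.87594731855883))
10 [545.7 -11.4] 29.28558590072514 (np.float64(14.72347314606884), np.float64(18.881893127730827))
12 [551.8 -14.4] 31.28558590072514 (np.float64(11.683177608321387), np.float64(15.061238032848664))
14 [558. -17.] 33.28558590072514 (np.float64(8.63334520876731), np.float64(11.04358225962234))
16 [564.3 -19.5] 35.28558590072514 (np.float64(5.577691698394716), np.float64(6.83382070273904))
17 [567.4 -20.7] 36.28558590072514 (np.float64(4.048845262077293), np.float64(4.6584940773698165))
18 [570.6 -21.8] 37.28558590072514 (np.float64(2.5199399203187056), np.float64(2.4370823081917763))
```

```bash
python3 - <<'E'
from m import *
from scipy.spatial.transform import Rotation as R
s=get_state();Rt=R.from_rotvec(s['tool_rot']).as_matrix()
for n in('side',):
    z=np.load(n+'3.npz');w=cloud(n,z['d']);im=z['im'].astype(int)
    q=((w-s['position'])@Rt*1000)
    k=(abs(q[...,0])<60)&(abs(q[...,1])<70)&(im.min(2)<110)
    q=q[k]
    for a in range(-175,-90,6):
        b=q[(q[:,2]>=a)&(q[:,2]<a+6)]
        if len(b)>3:print(a,'z',round(s['position'][2]*1000-a),len(b),np.percentile(b,2,0)[:2].round(),np.percentile(b,98,0)[:2].round())
    # lower magnifier rim: points of head at z .176-.19 
m=comp('3','side',lambda w,c,M,mm:(w[...,2]>.172)&(w[...,2]<.222)&(mm>100),(.55,.8,-.05,.22))
for lo,hi in((.172,.182),(.182,.195),(.195,.21),(.21,.222)):
    b=m[(m[:,2]>lo)&(m[:,2]<hi)];d=b[(b[:,0]<.64)] if 1 else b
    # fit circle
    A=np.c_[2*b[:,:2],np.ones(len(b))];x=np.linalg.lstsq(A,(b[:,:2]**2).sum(1),rcond=None)[0]
    print(lo,len(b),x[:2],np.sqrt(x[2]+x[0]**2+x[1]**2),'max r from (684,91)',np.percentile(np.hypot(b[:,0]-.684,b[:,1]-.091),[50,95,100]))
# plain lstsq of outer top edge in the top view (unobstructed first picture)
m=comp('0','top',lambda w,c,M,mm:(w[...,2]>.2)&(w[...,2]<.225)&(mm>90),(.55,.8,-.05,.22))
h=cv2.convexHull((m[m[:,0]<.7][:,:2]*1000).astype(np.float32))[:,0]
h=h[h[:,0]<690];A=np.c_[2*h,np.ones(len(h))];x=np.linalg.lstsq(A,(h**2).sum(1),rcond=None)[0];print('top hull',len(h),x[:2],np.sqrt(x[2]+x[0]**2+x[1]**2))
E
```

```text
-175 z 234 64 [  4. -33.] [33. 21.]
-169 z 228 141 [-14. -37.] [38. 34.]
-163 z 222 80 [-21. -50.] [38. 30.]
-157 z 216 179 [-33. -51.] [39. 11.]
-151 z 210 67 [-23. -52.] [39. 12.]
-145 z 204 17 [-21. -52.] [ 35. -16.]
-139 z 198 44 [-14. -52.] [24. 15.]
-133 z 192 72 [-14. -52.] [25. 13.]
-127 z 186 74 [-10. -52.] [27. 14.]
-121 z 180 69 [ -4. -52.] [28. 11.]
-115 z 174 70 [-16. -52.] [27. 14.]
-109 z 168 77 [ -9. -52.] [28. 14.]
-103 z 162 244 [-26. -68.] [29. 69.]
-97 z 156 178 [-22. -68.] [33. 66.]
-91 z 150 93 [-21. -64.] [33. 66.]
0.172 17 [0.682  0.0883] 0.09920124599944165 max r from (684,91) [0.0995 0.1017 0.1022]
0.182 331 [0.6822 0.0877] 0.10311930358152133 max r from (684,91) [0.1023 0.1058 0.1136]
0.195 2225 [0.6711 0.103 ] 0.07144675965098349 max r from (684,91) [0.0649 0.1051 0.1153]
0.21 1079 [0.6773 0.0923] 0.08666766698958435 max r from (684,91) [0.0873 0.0991 0.1044]
top hull 30 [680.1603  88.1123] 101.1964612078082
```

```bash
python3 - <<'E'
from s import *
import s
from sw import *
mag=np.array([681.5,88.5]);cl=np.array([[x,y] for x in range(622,647,4) for y in range(-113,-36,4)],float);dish=np.array([551,-91.])
def cr(c,t):
    c=np.array(c);y=np.array([np.cos(t),np.sin(t)])
    return [round(float(v),1) for v in(box(c-7.5*y,t,38,46.5,mag[None])[0]-102,box(c,t,37.5,95,cl).min(),box(c-51*y,t,11,7.5,dish[None])[0]-34)]
for c,t in(((567,-20),36),((567,-16),34),((570,-18),36),((570,-15),34),((574,-15),34),((574,-15),38)):print(c,t,cr(c,np.radians(t)))
n=now();e=[570,-15,57,34]
plan([lerp([514.4,6.8,57,19.5],[545,-7,57,27],5),lerp([545,-7,57,27],[557,-11,57,30.5],5)],87,start=[514.4,6.8,57,19.5])
E
```

```text
(567, -20) 36 [15.4, 8.6, 3.0]
(567, -16) 34 [12.4, 10.7, 8.2]
(570, -18) 36 [11.8, 8.4, 2.9]
(570, -15) 34 [9.3, 9.8, 7.4]
(574, -15) 34 [6.0, 7.6, 5.3]
(574, -15) 38 [7.4, 9.4, 1.3]
from [514.4   6.8  57.   19.5]
[[87, -5, 5, 0, -1.5], [87, -9, 10, 0, -3.0], [87, -14, 15, 0, -4.5], [87, -19, 19, 0, -6.0], [87, -23, 24, 0, -7.5]]
[[87, -2, 2, 0, -0.7], [87, -4, 4, 0, -1.4], [87, -6, 6, 0, -2.1], [87, -7, 7, 0, -2.8], [87, -9, 9, 0, -3.5]]
```

Request:
arm_command:
  motion:
    - [87,-5,5,0,-1.5]
    - [87,-9,10,0,-3]
    - [87,-14,15,0,-4.5]
    - [87,-19,19,0,-6]
    - [87,-23,24,0,-7.5]

```text
time: 7.48
position: [0.5475, -0.0093, 0.0584]
tool_rot: [1.643, 2.677, -0.001]
ft_force: [-2.2, -3.2, 2.6]
grip_width: 0.998
grip_force: 2.0
```

Request:
arm_command:
  motion:
    - [87,-2,2,0,-0.7]
    - [87,-4,4,0,-1.4]
    - [87,-6,6,0,-2.1]
    - [87,-7,7,0,-2.8]
    - [87,-9,9,0,-3.5]

```text
time: 7.9
position: [0.5585, -0.0141, 0.0585]
tool_rot: [-1.563, -2.725, 0.005]
ft_force: [-4.4, -4.8, 2.9]
grip_width: 1.003
grip_force: 3.1
```

```bash
python3 chk.py 4 >/dev/null; python3 - <<'E'
from m import *
from plan import *
n=now();print(n,get_state()['ft_force'])
t=np.radians(n[3]);y=np.array([np.cos(t),np.sin(t)]);x=np.array([-np.sin(t),np.cos(t)])
print('lead corner',np.array(n[:2])+58.5*y-9.5*x)
# housing: right flank/upper-edge far from finger; fit direction using the top face z>.057
z=np.load('side4.npz');w=cloud('side',z['d']);M=z['im'].max(2)
sel=(w[...,2]>.0555)&(w[...,2]<.066)&(M<130)&(w[...,0]>.5)&(w[...,0]<.66)&(w[...,1]<.16)&(w[...,1]>.0)
q=w[sel];
for lo in np.arange(.0,.15,.02):
    b=q[(q[:,1]>=lo)&(q[:,1]<lo+.02)]
    if len(b)>5:print(lo.round(2),len(b),np.percentile(b[:,0],[3,97]).round(4))
E
```

```text
[np.float64(559.2436337930053), np.float64(-14.077374447903383), np.float64(58.50209652262815), np.float64(30.280455426828695)] [-1.2716 -4.1164  1.7436]
lead corner [614.5526   7.2164]
0.0 60 [0.5937 0.655 ]
0.02 73 [0.6067 0.6513]
0.04 69 [0.6088 0.645 ]
0.06 76 [0.6102 0.646 ]
0.08 71 [0.6116 0.6472]
0.1 76 [0.6114 0.647 ]
0.12 83 [0.6118 0.6492]
0.14 28 [0.6104 0.6497]
```

```bash
python3 - <<'E'
from h import *
s=cv2.imread('pics/side4.png');cv2.imwrite('pics/z4.png',cv2.resize(s[150:310,130:310],(675,600),interpolation=cv2.INTER_CUBIC))
E
```

```text
(no output)
```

View pics/z4.png

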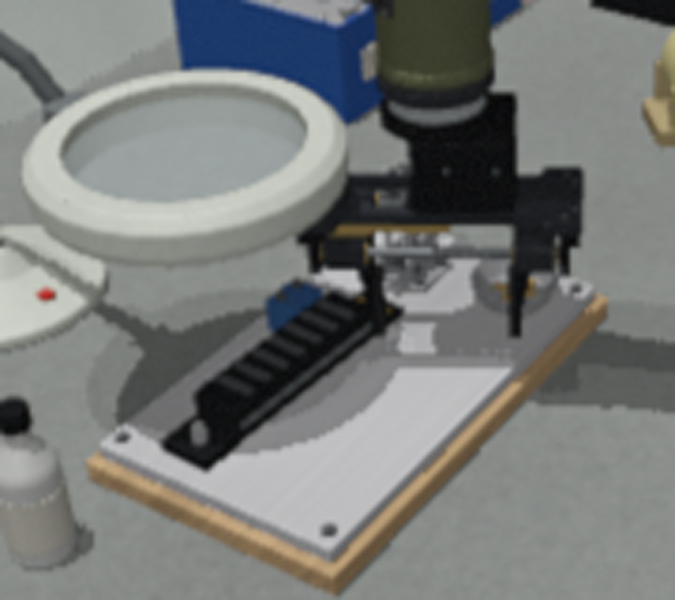

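Request:
arm_command:
  motion:
    - [87,0,1,0,-0.5]
    - [87,-1,2,0,-1]
    - [87,-2,3,0,-1.5]
    - [87,-2,4,0,-2]
    - [87,-3,4,0,-2]

```text
time: 8.42
position: [0.5637, -0.0161, 0.0585]
tool_rot: [1.517, 2.75, -0.007]
ft_force: [-3.2, -5.8, 2.2]
grip_width: 0.993
grip_force: 3.1
```

```bash
cat > fin.py <<'E'
from m import *
from plan import *
import sys
g=sys.argv[1]
snap('side','side'+g)
n=now();s=get_state();print(np.round(n,1),s['ft_force'],s['time'])
t=np.radians(n[3]);y=np.array([np.cos(t),np.sin(t)]);x=np.array([-np.sin(t),np.cos(t)])
print('lead corner',np.array(n[:2])+58.5*y-9.5*x)
z=np.load(f'side{g}.npz');w=cloud('side',z['d']);M=z['im'].max(2)
sel=(w[...,2]>.0555)&(w[...,2]<.066)&(M<130)&(w[...,0]>.5)&(w[...,0]<.66)&(w[...,1]<.16)&(w[...,1]>.03)
q=w[sel];X=[];Y=[];Z=[]
for lo in np.arange(.03,.14,.01):
    b=q[(q[:,1]>=lo)&(q[:,1]<lo+.01)]
    if len(b)>5:X.append(lo+.005);Y.append(np.percentile(b[:,0],4));Z.append(np.median(b[:,2]))
p=np.polyfit(X,Y,1);print('alpha deg',np.degrees(p[0])+.7,'edge x at y=.022',np.polyval(p,.022),'top z',np.round(Z,4))
E
python3 fin.py 5; python3 - <<'E'
exec(open('fin.py').read().replace('sys.argv[1]',"'4'").replace("snap('side','side'+g)","pass"))
E
```

```text
[563.9 -16.   58.5  32.2] [-2.8506 -7.7148  1.675 ] 8.4667
lead corner [618.4328   7.1294]
alpha deg 1.8881581636993516 edge x at y=.022 0.6111972553907091 top z [0.0583 0.0583 0.0591 0.0583 0.0587 0.058  0.0582 0.0587 0.0581 0.059
 0.0573 0.0573]
[563.9 -16.   58.5  32.2] [-2.8506 -7.7148  1.675 ] 8.4667
lead corner [618.4328   7.1294]
alpha deg 2.3256087390447737 edge x at y=.022 0.608769511443195 top z [0.0587 0.0577 0.0591 0.058  0.0586 0.0581 0.0578 0.0584 0.0581 0.0589
 0.0581 0.0573]
```

Request:
arm_command:
  motion:
    - [87,-1,0,0,0]
    - [87,-2,0,0,-0.5]
    - [87,-3,0,0,-1]
    - [87,-4,0,0,-1]
    - [87,-5,0,0,-1]

```text
time: 8.88
position: [0.5668, -0.0176, 0.0584]
tool_rot: [1.491, 2.765, -0.001]
ft_force: [-1.1, -3.3, -0.0]
grip_width: 0.998
grip_force: 1.4
```

```bash
python3 fin.py 6
```

```text
[566.8 -17.6  58.4  33.3] [-1.7236 -4.8274  0.3709] 8.9333
lead corner [620.9504   6.6118]
alpha deg 0.06521907902499458 edge x at y=.022 0.615546366859765 top z [0.0581 0.058  0.0591 0.058  0.0583 0.0584 0.0586 0.0585 0.0581 0.0588
 0.0581 0.0578]
```

Request:
arm_command:
  motion:
    - [87,-1,0,0,0]
    - [87,-1,1,0,0]
    - [87,-2,1,0,0]
    - [87,-2,1,0,0]

```text
time: 9.27
position: [0.5673, -0.0178, 0.0584]
tool_rot: [-1.489, -2.763, 0.003]
ft_force: [-6.2, -3.4, 4.1]
grip_width: 1.0
grip_force: 3.4
```

```bash
python3 fin.py 7; python3 - <<'E'
from m import *
# gap between housing and the stop as seen: stop face and housing +x edge near the stop
z=np.load('side7.npz');w=cloud('side',z['d']);c=z['im'].astype(int)
k=(c[...,2]>1.4*c[...,0]+8)&(w[...,2]>.033)&(w[...,2]<.062)&(abs(w[...,0]-.665)<.03)&(abs(w[...,1]-.022)<.03)
q=w[k];print('stop',len(q),np.percentile(q,[3,97],axis=0))
im=c.astype(np.uint8)[195:265,165:255];cv2.imwrite('pics/z7.png',cv2.resize(im,None,fx=8,fy=8,interpolation=cv2.INTER_CUBIC)[:,:,::-1])
E
```

```text
[567.2 -17.8  58.4  33.4] [-5.8412 -2.4443  3.5872] 9.3167
lead corner [621.2873   6.4817]
alpha deg -0.22367768145926015 edge x at y=.022 0.6160261597960922 top z [0.0582 0.0581 0.0584 0.0579 0.0591 0.0581 0.0582 0.0586 0.0579 0.0584
 0.058  0.0574]
stop 76 [[0.65   0.0101 0.0423]
 [0.6772 0.0422 0.0587]]
```

View pics/z7.png

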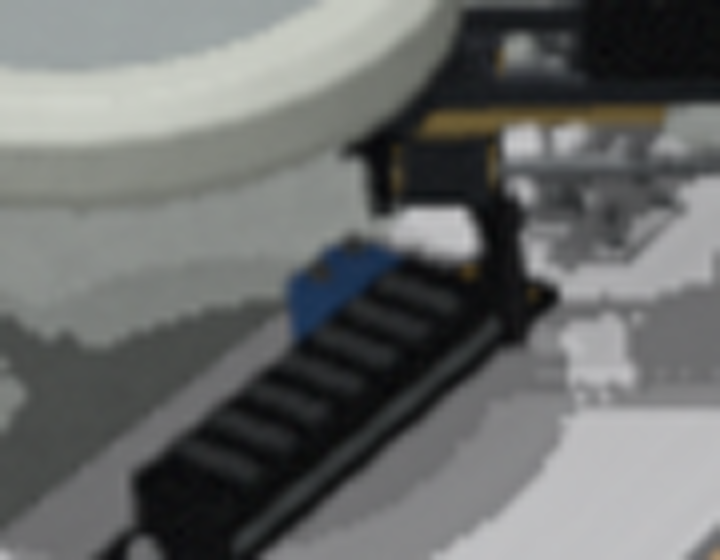

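Request:
arm_command:
  motion:
    - [87,4,-6,0,0]
    - [87,14,-21,0,0]
    - [87,27,-41,0,0]
    - [87,41,-62,0,0]
    - [87,55,-83,0,0]

```text
time: 9.73
position: [0.4686, -0.0158, 0.0584]
tool_rot: [1.488, 2.766, 0.004]
ft_force: [-0.1, 1.2, 1.0]
grip_width: 1.0
grip_force: 0.0
```

Request:
arm_command:
  motion:
    - [60,0,0,-35,0]
    - [30,0,0,-75,0]
    - [0,0,0,-115,0]
    - [0,0,0,-155,0]
    - [0,0,0,-195,0]

```text
time: 10.15
position: [0.4692, -0.0157, 0.2555]
tool_rot: [1.486, 2.765, 0.002]
ft_force: [2.4, -0.9, 0.3]
grip_width: 0.705
grip_force: 0.0
```

```bash
python3 fin.py 8; python3 - <<'E'
from plan import *
a=now();h=[634,-85,265,0];h2=[634,-80,222,0]
plan([lerp(a,[640-20,-85,272,10],5),lerp([620,-85,272,10],[634,-82,222,0],5)],0)
E
```

```text
[473.5 -15.8 263.2  33.5] [2.7438 0.7619 5.8801] 10.2
lead corner [527.5255   8.5407]
alpha deg 0.47568392076336075 edge x at y=.022 0.6149469771682791 top z [0.0582 0.0576 0.0591 0.0582 0.0589 0.0583 0.058  0.0587 0.0583 0.0583
 0.0575 0.0575]
from [473.5 -15.8 263.2  33.5]
[[0, -28, 17, -2, 4.7], [0, -55, 34, -4, 9.4], [0, -83, 50, -5, 14.1], [0, -111, 67, -7, 18.8], [0, -139, 84, -9, 23.5]]
[[0, 0, 3, 10, 2.0], [0, 1, 5, 20, 4.0], [0, 1, 8, 30, 6.0], [0, 1, 11, 40, 8.0], [0, 1, 14, 50, 10.0]]
```

```bash
python3 - <<'E'
from h import *
g=lambda k:cv2.cvtColor(np.load(f'side{k}.npz')['im'],cv2.COLOR_RGB2GRAY).astype(np.float32)
snap('side','side9')
for r in((228,258,188,222),(225,240,200,228)):
    f=lambda k:np.ascontiguousarray(g(k)[r[0]:r[1],r[2]:r[3]])
    for a,b in((5,7),(6,7),(7,8),(7,9),(8,9)):
        W=np.array([[1,0,0],[0,1,0]],np.float32)
        cc,W=cv2.findTransformECC(f(a),f(b),W,cv2.MOTION_TRANSLATION,(3,200,1e-6),None,1);print(r,a,b,W[:,2],round(cc,3))
E
for i in 9; do python3 fin.py 9; done
```

```text
(228, 258, 188, 222) 5 7 [-0.4272433  -0.20483705] 0.975
(228, 258, 188, 222) 6 7 [-0.03206981 -0.00486232] 0.999
(228, 258, 188, 222) 7 8 [0.02532563 0.00303929] 0.999
(228, 258, 188, 222) 7 9 [0.00151292 0.01418282] 0.999
(228, 258, 188, 222) 8 9 [ 0.01242707 -0.0011315 ] 0.999
(225, 240, 200, 228) 5 7 [-0.38772714 -0.11573388] 0.962
(225, 240, 200, 228) 6 7 [-0.02775676 -0.00729128] 0.998
(225, 240, 200, 228) 7 8 [-0.3762684   0.25130418] 0.817
(225, 240, 200, 228) 7 9 [-0.38372576  0.24541406] 0.817
(225, 240, 200, 228) 8 9 [-0.00646326 -0.00802613] 0.999
[471.6 -16.3 256.8  33.5] [-0.9551  0.0006 -1.0162] 10.3
lead corner [525.6606   7.9965]
alpha deg 0.7541527667155441 edge x at y=.022 0.6141562992739716 top z [0.0584 0.0585 0.0586 0.058  0.0587 0.0577 0.0577 0.0587 0.0581 0.0591
 0.0575 0.0575]
```

Request:
arm_command:
  motion:
    - [0,-28,17,-4,4.7]
    - [0,-55,34,-8,9.4]
    - [0,-83,50,-12,14.1]
    - [0,-111,67,-14,18.8]
    - [0,-139,84,-14,23.5]

```text
time: 10.72
position: [0.6169, -0.0872, 0.2659]
tool_rot: [-2.025, -2.4, -0.001]
ft_force: [0.2, 0.2, 1.0]
grip_width: 0.189
grip_force: 0.0
```

Request:
arm_command:
  motion:
    - [0,0,3,10,2]
    - [0,1,5,20,4]
    - [0,1,8,30,6]
    - [0,1,11,40,8]
    - [0,1,14,48,10]

```text
time: 11.13
position: [0.6288, -0.0824, 0.2168]
tool_rot: [-2.221, -2.217, -0.001]
ft_force: [-0.3, -0.9, -0.4]
grip_width: 0.007
grip_force: 0.0
```

```bash
python3 - <<'E'
from plan import *
from bench import *
print(get_state()['grip_width'])
W=[[-100,222],[-114,201],[-130,169],[-146,138],[-155,117],[-158.5,97]]
a=now();p=[634,-95,222,0];c=[lerp(a,p,5)]
for y,z in W: c.append(lerp(p,[634,y,z,0],5));p=[634,y,z,0]
plan(c,0)
E
```

```text
0.006772131171338173
from [ 6.288e+02 -8.240e+01  2.168e+02 -1.000e-01]
[[0, -3, 1, -1, -0.0], [0, -5, 2, -2, -0.0], [0, -8, 3, -3, -0.1], [0, -10, 4, -4, -0.1], [0, -13, 5, -5, -0.1]]
[[0, -1, 0, 0, -0.0], [0, -2, 0, 0, -0.0], [0, -3, 0, 0, -0.0], [0, -4, 0, 0, -0.0], [0, -5, 0, 0, -0.0]]
[[0, -2, 0, 4, -0.0], [0, -5, 0, 8, -0.0], [0, -8, 0, 12, -0.0], [0, -11, 0, 17, -0.0], [0, -14, 0, 21, -0.0]]
[[0, -3, 0, 6, -0.0], [0, -6, 0, 13, -0.0], [0, -9, 0, 19, -0.0], [0, -12, 0, 25, -0.0], [0, -16, 0, 32, -0.0]]
[[0, -3, 0, 6, -0.0], [0, -6, 0, 12, -0.0], [0, -9, 0, 18, -0.0], [0, -12, 0, 25, -0.0], [0, -16, 0, 31, -0.0]]
[[0, -1, 0, 4, -0.0], [0, -3, 0, 8, -0.0], [0, -5, 0, 12, -0.0], [0, -7, 0, 17, -0.0], [0, -9, 0, 21, -0.0]]
[[0, 0, 0, 4, -0.0], [0, -1, 0, 8, -0.0], [0, -2, 0, 12, -0.0], [0, -2, 0, 16, -0.0], [0, -3, 0, 20, -0.0]]
```

Request:
arm_command:
  motion:
    - [0,-3,1,-1,0]
    - [0,-5,2,-2,0]
    - [0,-8,3,-3,0]
    - [0,-10,4,-4,0]
    - [0,-13,5,-5,0]

```text
time: 11.55
position: [0.6345, -0.0975, 0.2252]
tool_rot: [2.223, 2.218, 0.001]
ft_force: [-0.0, -0.4, 0.3]
grip_width: 0.005
grip_force: 0.0
```

Request:
arm_command:
  motion:
    - [0,-2,0,0,0]
    - [0,-5,0,0,0]
    - [0,-8,0,0,0]
    - [0,-11,0,0,0]
    - [0,-13,0,0,0]

```text
time: 11.97
position: [0.634, -0.111, 0.2245]
tool_rot: [2.225, 2.218, -0.0]
ft_force: [0.4, -0.1, 0.3]
grip_width: 0.005
grip_force: 0.0
```

Request:
arm_command:
  motion:
    - [0,-1,0,4,0]
    - [0,-2,0,8,0]
    - [0,-3,0,12,0]
    - [0,-5,0,17,0]
    - [0,-6,0,21,0]

```text
time: 12.38
position: [0.6345, -0.1142, 0.2034]
tool_rot: [-2.222, -2.219, -0.004]
ft_force: [0.4, 6.0, 1.5]
grip_width: 0.004
grip_force: 2.8
```

```bash
cat > hd.py <<'E'
from m import *;from plan import now
import sys
g=sys.argv[1];snap('side','side'+g);snap('top','top'+g)
print(np.round(now(),1),get_state()['ft_force'],get_state()['time'])
for n in('side','top'):
    try:
        q=comp(g,n,lambda w,c,M,m:(c[...,0]>90)&(c[...,1]<.6*c[...,0])&(c[...,2]<.6*c[...,0])&(w[...,2]>.04),(.58,.7,-.26,-.04))
        mu=q.mean(0);v=np.linalg.svd(q-mu)[2][0];t=(q-mu)@v;v=v*np.sign(v[2])
        print(n,len(q),mu,'lean',np.degrees(np.arctan2(-v[1],v[2])),q.min(0),q.max(0))
    except Exception as e: print(n,e)
E
python3 hd.py 10
```

```text
[ 634.1 -113.9  202.2   -0. ] [ 2.3591  5.5502 -0.9562] 12.4833
side 115 [ 0.6306 -0.1087  0.1599] lean 34.80447673017628 [ 0.625  -0.1333  0.1331] [ 0.6389 -0.0883  0.1858]
top attempt to get argmax of an empty sequence
```

Request:
arm_command:
  motion:
    - [0,-3,0,6,0]
    - [0,-6,0,13,0]
    - [0,-9,0,19,0]
    - [0,-12,0,25,0]
    - [0,-15,0,32,0]

```text
time: 12.9
position: [0.6336, -0.133, 0.1705]
tool_rot: [2.225, 2.217, -0.003]
ft_force: [0.3, -0.8, -0.8]
grip_width: 0.007
grip_force: 0.1
```

Request:
arm_command:
  motion:
    - [0,-3,0,6,0]
    - [0,-6,0,12,0]
    - [0,-9,0,18,0]
    - [0,-12,0,25,0]
    - [0,-16,0,31,0]

```text
time: 13.32
position: [0.6339, -0.1477, 0.1398]
tool_rot: [-2.224, -2.218, 0.0]
ft_force: [1.0, 0.3, -0.4]
grip_width: 0.006
grip_force: 0.0
```

```bash
python3 hd.py 11
```

```text
[ 633.1 -148.7  139.    -0.2] [1.1672 0.1687 0.0366] 13.4167
side 118 [ 0.6305 -0.1269  0.107 ] lean 67.96337952919372 [ 0.6245 -0.1785  0.0894] [ 0.6384 -0.0937  0.1313]
top 28 [ 0.6341 -0.1075  0.0978] lean 60.57477615463202 [ 0.6288 -0.1168  0.0885] [ 0.6402 -0.0983  0.1049]
```

Request:
arm_command:
  motion:
    - [0,-1,0,4,0]
    - [0,-3,0,8,0]
    - [0,-5,0,12,0]
    - [0,-6,0,17,0]
    - [0,-8,0,21,0]

```text
time: 13.83
position: [0.6339, -0.1553, 0.119]
tool_rot: [-2.224, -2.219, 0.0]
ft_force: [0.2, 0.1, 0.8]
grip_width: 0.002
grip_force: 0.1
```

Request:
arm_command:
  motion:
    - [0,0,0,4,0]
    - [0,-1,0,8,0]
    - [0,-2,0,12,0]
    - [0,-2,0,16,0]
    - [0,-3,0,20,0]

```text
time: 14.25
position: [0.6339, -0.1582, 0.0991]
tool_rot: [-2.224, -2.219, -0.0]
ft_force: [0.4, -0.2, -0.1]
grip_width: 0.003
grip_force: 0.0
```

```bash
python3 hd.py 12
```

```text
[ 633.4 -158.5   98.6   -0.2] [-0.5714 -0.2362 -0.0566] 14.35
side 93 [ 0.6301 -0.133   0.077 ] lean 86.73668413809621 [ 0.6256 -0.1882  0.067 ] [ 0.6385 -0.1008  0.0838]
top 36 [ 0.6333 -0.1149  0.0755] lean 79.52291870303665 [ 0.6285 -0.1279  0.0675] [ 0.6384 -0.1023  0.0828]
```

Request:
arm_command:
  motion:
    - [0,0,0,2,0]
    - [0,0,0,3,0]
    - [0,0,0,4,0]
    - [0,0,0,5,0]
    - [0,0,0,5,0]

```text
time: 14.77
position: [0.6342, -0.1583, 0.0952]
tool_rot: [2.224, 2.218, 0.0]
ft_force: [-0.3, -0.6, 3.7]
grip_width: 0.004
grip_force: 1.6
```

```bash
python3 hd.py 13
```

```text
[ 634.2 -158.4   95.1   -0.2] [-1.5327  0.3247  4.4962] 14.8667
side 88 [ 0.6301 -0.1328  0.0747] lean 89.08642324244076 [ 0.6253 -0.1904  0.0662] [ 0.6403 -0.1003  0.081 ]
top 35 [ 0.6334 -0.1146  0.0757] lean 77.66741811110494 [ 0.6283 -0.1276  0.0656] [ 0.6382 -0.1021  0.0835]
```

Request:
arm_command:
  motion:
    - [0,0,0,1,0]
    - [0,0,0,2,0]
    - [0,0,0,3,0]
    - [0,0,0,4,0]
    - [0,0,0,4,0]

```text
time: 15.28
position: [0.6343, -0.1592, 0.0925]
tool_rot: [2.224, 2.216, -0.001]
ft_force: [-4.8, -0.8, 12.2]
grip_width: 0.009
grip_force: 6.1
```

```bash
python3 hd.py 14
```

```text
[ 634.3 -159.2   92.6   -0.2] [-3.6329 -1.2318 12.2306] 15.3833
side 86 [ 0.6299 -0.134   0.0734] lean -89.87655967566188 [ 0.6252 -0.1877  0.0624] [ 0.6378 -0.0997  0.0795]
top 36 [ 0.6335 -0.115   0.0743] lean 79.4107463704035 [ 0.6289 -0.1279  0.0665] [ 0.6386 -0.1023  0.0801]
```

Request:
arm_command:
  motion:
    - [0,0,0,1,0]
    - [0,0,0,2,0]
    - [0,0,0,3,0]
    - [0,0,0,3,0]

```text
time: 15.72
position: [0.6344, -0.1598, 0.0907]
tool_rot: [2.224, 2.215, -0.003]
ft_force: [-6.6, -1.4, 18.4]
grip_width: 0.004
grip_force: 8.9
```

```bash
python3 hd.py 15
```

```text
[ 634.4 -159.8   90.8   -0.2] [-6.5684 -1.8707 17.8129] 15.8167
side 78 [ 0.6298 -0.1341  0.0726] lean -88.71224573075918 [ 0.625  -0.1882  0.0642] [ 0.6387 -0.1019  0.0786]
top 33 [ 0.6335 -0.1161  0.0744] lean -88.82802205449835 [ 0.6283 -0.128   0.0697] [ 0.639  -0.1024  0.0804]
```

Request:
arm_command:
  motion:
    - [0,0,0,-5,0]
    - [0,0,0,-15,0]
    - [0,0,0,-40,0]
    - [0,0,0,-75,0]
    - [0,0,0,-110,0]

```text
time: 16.23
position: [0.6331, -0.1584, 0.1975]
tool_rot: [-2.223, -2.217, 0.002]
ft_force: [0.9, 0.2, 0.5]
grip_width: 0.006
grip_force: 0.0
```

Request:
arm_command:
  motion:
    - [0,-15,-10,-35,0]
    - [0,-40,-30,-60,0]
    - [0,-75,-55,-80,0]
    - [0,-110,-80,-90,0]
    - [0,-145,-100,-95,0]

```text
time: 16.65
position: [0.5369, -0.2976, 0.2938]
tool_rot: [2.22, 2.218, 0.001]
ft_force: [0.9, -1.2, 1.2]
grip_width: 0.012
grip_force: 0.0
```

Request:
arm_command:
  motion:
    - [0,0,0,0,0]
    - [0,0,0,0,0]

```text
time: 16.82
position: [0.5352, -0.3012, 0.2915]
tool_rot: [2.232, 2.21, -0.002]
ft_force: [-0.6, 1.2, 0.7]
grip_width: 0.004
grip_force: 0.0
```

```bash
python3 hd.py 16; python3 fin.py 17; python3 - <<'E'
from m import *
for n in('side','top'):
    q=comp('16',n,lambda w,c,M,m:w[...,2]>.04,(.45,.6,-.15,-.02));print('dish',q.min(0),q.max(0))
    q=comp('16',n,lambda w,c,M,m:w[...,2]>.02,(.55,.75,.2,.3));print('bottle',q.min(0),q.max(0))
s=cv2.imread('pics/side16.png');t=cv2.imread('pics/top16.png')
a=cv2.resize(s[150:310,120:310],(475,400),interpolation=cv2.INTER_CUBIC);b=cv2.resize(t[100:248,190:310],(325,400),interpolation=cv2.INTER_CUBIC)
cv2.imwrite('pics/z16.png',np.hstack([a,b]))
E
```

```text
[ 537.3 -296.4  291.2   -0.1] [ 0.1412 -0.2816  0.4701] 16.9167
side 121 [ 0.6308 -0.1433  0.0765] lean 86.7666024156833 [ 0.6249 -0.1922  0.0655] [ 0.6396 -0.1006  0.0847]
top 140 [ 0.6348 -0.1497  0.0782] lean 86.01835834669946 [ 0.6281 -0.1938  0.0696] [ 0.6435 -0.1023  0.0867]
[ 537.8 -295.4  291.2   -0. ] [ 0.2768 -0.2977 -0.0704] 16.9667
lead corner [ 596.2776 -304.965 ]
alpha deg -0.6661969460807944 edge x at y=.022 0.6157231809841308 top z [0.0583 0.0578 0.0587 0.0581 0.0588 0.0585 0.0584 0.0585 0.0575 0.0583
 0.0577 0.0569]
dish [ 0.5168 -0.1227  0.04  ] [ 0.5828 -0.0569  0.0504]
bottle [0.6554 0.2419 0.0206] [0.692  0.2831 0.1168]
dish [ 0.52   -0.1247  0.0402] [ 0.5826 -0.0602  0.0532]
bottle [0.6563 0.237  0.0208] [0.6977 0.2784 0.1187]
```

View pics/z16.png

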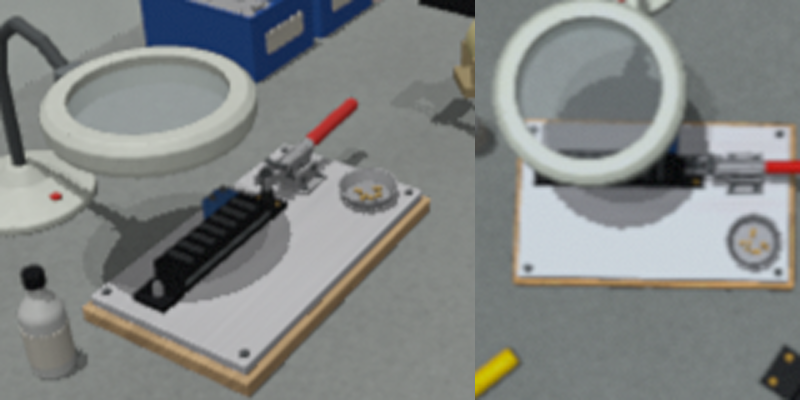

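```bash
python3 -c "from bench import close_job;print(close_job())"
```

```text
the job is handed in; nothing more can be done
None
```

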